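# Open the dosing pump's filler with a cap of unknown thread hand

## Task

Make the oil dosing pump ready for refilling: first press the raised front edge of its drip plate down until the plate lies level in its bay. Then unscrew the black filler cap - its thread may be left-hand or right-hand, so find out by trying - lift it off and finish while still holding it in the gripper, upright over the middle of the drip plate and at least 60 mm above it, so that drips land there; do not put it down. Leave the spanner, tape measure and small bottle beside the pump where they are.

Things in the scene. Friction and masses are not known exactly. Their poses are not given: they have to be found in the camera images.
- pump: Grey dosing pump fixed to the bench, 130 x 300 mm, flat deck 50 mm up. Origin at bench height; x away from the robot at yaw 0, y left, z up. In its frame (mm): filler neck at (0, -95); drip plate x -53 to +41, y -38 to +38; dark round motor housing at (0, +105), 71 across, 74 above the deck. Nothing else on the deck rises over 2 mm.
- neck_foot (a point): Deck point on the neck's upright axis (50 mm above the bench). Neck 30 mm wide, 30 mm high. Short thread: from shut the cap turns freely in its loosening direction (anticlockwise from above if right-hand, clockwise if left-hand) and lifts straight off once turned 65 to 130 degrees; the other way it meets a hard stop after about 5 degrees. 32 mm of lift clears the neck.
- cap: Round ribbed black screw cap on the filler neck, 54 mm across, 40 mm high, 55 to 115 g, rim on the deck; take it round its side from above at any yaw. Origin at the centre of its lower rim, z up its axis. Either thread hand is equally likely and cannot be seen. While on the thread it does not climb by itself and can be raised 1 to 5 mm only.
- drip_plate (a joint): Angle of the drip plate in rad: 0 = level in its bay, flush with the deck; positive = front edge (towards the pump's -x) raised. It turns about its back edge, with stiff friction: about 4 to 5 N straight down at the front edge moves it, it stays where it is left, and it stops solidly at 0.
- plate_front (a point): Point on the drip plate's upper face, midway across, 12 mm inside its free front edge: the place to press. The plate is steel, 94 mm deep (hinge to front edge), 76 mm wide, 4 mm thick.
- plate_seat (a point): Fixed point of the pump at deck height at the middle of the drip plate's bay (50 mm above the bench).
- spanner: Combination spanner, 183 x 26 x 8 mm, lying on the bench left of the pump; leave alone. Origin in the middle of its underside.
- measure: Pocket tape measure, 35 x 74 x 63 mm, standing behind the pump; leave alone. Origin in the middle of its underside.
- threadlock: Small blue and white bottle, 37 mm across, 78 mm high, standing behind the pump; leave alone. Origin in the middle of its underside.

How it is judged:
By the outcome, as a careful person would: the job done as asked, in the order asked, and still so for the second after the job is handed in, while the arm keeps its last pose, push and grip.
It also fails if it takes over 51 s, if anything falls off the work surface, if the arm or the gripper's body presses on something with over 40 N, if the wrist force passes 120 N, or if a joint passes its speed limit or range.

## Robot

A 7-joint arm with a two-finger parallel gripper is mounted at the origin on a cart in front of the work surface, level with it; the furniture and walls round the work are solid. World frame = base frame: x ahead of the robot, y to its left, z up, the work surface at z = 0. Lengths are in m, angles in rad, forces in N, time in s.
With the tool pointing down it reaches from about 0.375 to 0.925 m from the base axis. Payload 3.1 kg.
Tool frame: the origin (TCP) lies at the very end of the fingers, on their centre line; the grasp point (between the pads) lies 19 mm behind it; z points along the fingers, y is the line along which they close (so a half turn about z gives the same grasp; the last joint's range is limited). The gripper opens to 85 mm and grips with 20 to 120 N. Pads are 22 mm wide; open, the fingers measure 114 mm over their backs; the gripper's body (76 mm by 85 mm) begins 54 mm behind the grasp point. The pads swing forward as they close: fully open they stand 13 mm farther back than shut.
Start: joints at [1.179, 0.383, 0.044, 1.598, -0.018, 1.161, -0.05], TCP at [0.188, -0.622, 0.231] pointing down, gripper open.
Joint ranges: [-2.61, 2.61], [-0.41, 2.15], [-1.48, 1.57], [0, 2.5], [-1.57, 4.71], [0.05, 1.97], [-2.85, 2.85]. Speed limits (rad/s): [2.79, 2.79, 3.14, 3.14, 3.14, 3.14, 3.14].

## Interface

Orientations are given as a unit quaternion [x, y, z, w].
In Python, from plant import manip gives the robot as it stands. The module is installed in compiled form; this text tells all that it offers.
- The arm moves only by the tool apply_moves, never from a script. Its argument "plan" is a list of rows, each a list of 5 numbers: the shift along the tool's x, y, z in mm, then the turn about the tool's z in degrees, then the opening in per cent of the stroke, from 0 (shut) to 100 (fully open). A call has 1 to 12 rows; each row shifts and turns the commanded pose from where the row before left it, along the tool's axes as they then stand; what a row does not reach is not made up. A row lasts 1/10 s, in which the tool goes at most 50 mm and 8.59 degrees, less where a joint would pass 70% of its speed; a pose out of reach is approached as far as the arm can. A call is refused whole if a number of a shift passes 50 or a number of a turn 8.59, either way. A call with a gripper value outside its range is refused whole. The fingers move at their own pace and stop on an object; the grip force is fixed at half the most. Time passes only in rows, so rows that do not move let the fingers close. It gives the time, the measured TCP pose, the force, the opening and the grip force at its end, in the units of the state.
- manip.state(): the state, without advancing time (a new reading comes with each control period).
- manip.grab_frame(name): name is "scene" or "side" or "wrist"; returns (picture, depth): 480x640x3 uint8, red, green, blue; 480x640 float32, m along the optical axis (not along the pixel's ray), 0 where there is no reading.
- manip.calibration(name): a dict with "vfov" (degrees; the focal length in pixels is half the picture's height over the tangent of half this angle, whatever the lens; pixels are square), "cx", "cy" (the principal point, pixels), "world_to_cam" (4x4, takes a point from world to camera coordinates). Camera axes: x right, y down, z forward; pixel columns grow to the right and rows downward; lengths in m; the calibration is good to about 2 mm. The wrist camera is an equidistant fisheye: a pixel r from the principal point sees the ray r / f radians off the axis. A picture is of the moment at which its call begins: read the wrist's pose just before it. calibration takes no time and is no camera call; for the wrist camera it gives the pose at the moment of the call.
- manip.sign_off(): hands the job in; it is judged then, once.
The state is a dict: "time": time; "joint_pos": joint angles; "qd": joint speeds; "joint_torque": joint torques, N m; "eef_pos": TCP position; "ee_rot": TCP orientation; "ft_force": force on the tool from outside, world axes, zero at the start; "moment": the same for the moment, N m; "finger_gap": finger opening in m; "grip_force": force on a finger pad.
Only numpy, scipy, OpenCV 4.12 (cv2) and the standard library are available. Lean on these libraries where they do the work, as an engineer would, in place of code of your own. Each camera call takes 0.05 s, during which the arm holds its last target. There are 200 camera calls.

## Working session

There is one attempt and no reset: what is moved stays moved. The work goes in short steps, Python scripts to look and compute and a tool call to move; the robot and the scene stay as the last step left them, time stands still between calls to the robot, and variables do not carry over. Pictures are saved under pics/ and viewed, at most 10 in all, crops included, and the job is handed in when it is done.

Besides the shell and the picture viewer there is one more tool, called by a JSON object that holds its "name" and its "arguments". apply_moves: Moves the arm, as the interface text tells. Its arguments: {"type":"object","properties":{"plan":{"type":"array"}},"required":["plan"]}

```bash
mkdir -p pics; cat > h.py <<'E'
import numpy as np,cv2
from plant import manip
def grab(n):
    c=manip.calibration(n); p,d=manip.grab_frame(n); return c,p,d
def cloud(c,d):
    f=240/np.tan(np.radians(c["vfov"])/2); v,u=np.mgrid[:480,:640]
    P=np.stack([(u-c["cx"])/f*d,(v-c["cy"])/f*d,d,np.ones_like(d)],-1)
    W=P@np.linalg.inv(c["world_to_cam"]).T
    W[d==0]=np.nan
    return W[...,:3]
E
python3 - <<'E'
from h import *
s=manip.state();print({k:np.round(v,3) for k,v in s.items()})
ims=[]
for n in ("scene","side"):
    c,p,d=grab(n);np.savez(n+".npz",p=p,d=d,W=cloud(c,d));print(n,c["vfov"],c["cx"],c["cy"],np.round(np.linalg.inv(c["world_to_cam"]),3))
    cv2.imwrite(f"pics/{n}0.png",p[...,::-1])
E
```

```text
{'time': np.float64(0.0), 'joint_pos': array([ 1.179,  0.384,  0.044,  1.6  , -0.018,  1.161, -0.05 ]), 'qd': array([-0.001,  0.001,  0.001, -0.001, -0.   ,  0.001,  0.   ]), 'joint_torque': array([ 0.0000e+00, -4.3345e+01,  1.0250e+00, -2.4951e+01,  1.1000e-02,
        1.2000e-02,  0.0000e+00]), 'eef_pos': array([ 0.188, -0.621,  0.23 ]), 'ee_rot': array([ 0.989,  0.146, -0.   , -0.001]), 'ft_force': array([ 0.755, -0.22 ,  0.409]), 'moment': array([-0.026, -0.022,  0.03 ]), 'grip_force': np.float64(0.0), 'finger_gap': np.float64(0.085)}
scene 55.92732659790154 326.1869657989517 239.57097001703644 [[ 0.432 -0.674  0.599  0.034]
 [-0.902 -0.31   0.302 -0.076]
 [-0.018 -0.671 -0.741  0.697]
 [ 0.     0.     0.     1.   ]]
side 57.696628592447034 323.1171833632791 238.07936265462067 [[-0.961 -0.128  0.246  0.347]
 [-0.277  0.412 -0.868  0.939]
 [ 0.01  -0.902 -0.431  0.44 ]
 [ 0.     0.     0.     1.   ]]
```

View pics/scene0.png

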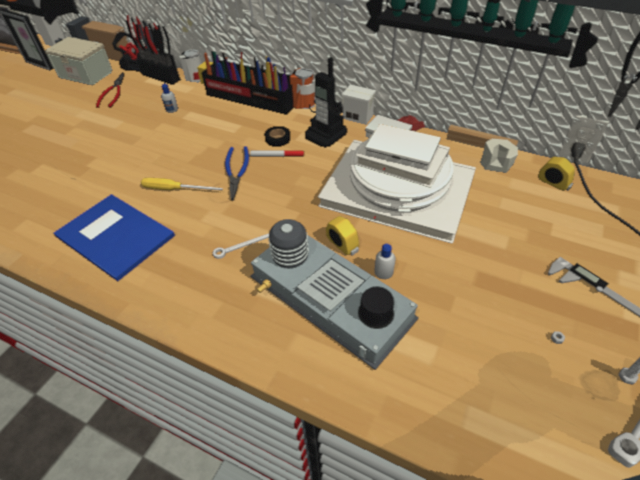

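View pics/side0.png

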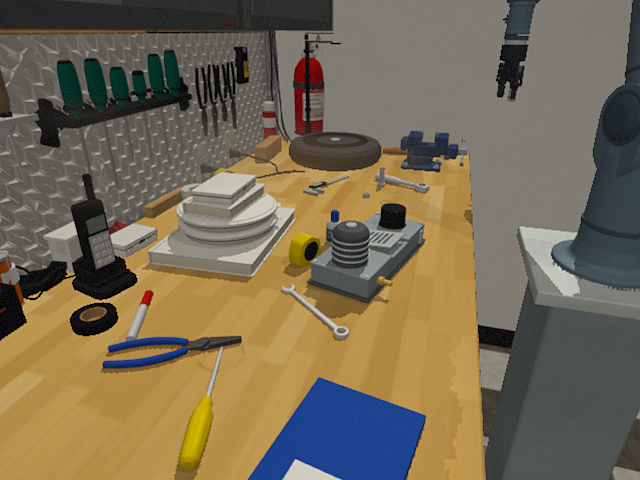

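The scene view shows the pump with its motor at (288,240), the plate at (330,286) and the cap at (377,303). The tape measure (343,235) and bottle (385,262) stand behind it. The side view shows the same, with the motor at (350,240), cap at (393,215) and spanner at (318,312).

```bash
cat > m.py <<'E'
from h import *
z=np.load("scene.npz");p,d,W=z["p"].astype(int),z["d"],z["W"]
v,u=np.mgrid[:480,:640]
roi=(u>240)&(u<425)&(v>210)&(v<370)
# cap top
black=(p.max(-1)<60)&roi&(u>350)&(v>275)
top=black&(W[...,2]>.082)&(W[...,2]<.1)
print("cap n",black.sum(),top.sum(),"z",np.nanpercentile(W[black][:,2],[5,50,95]))
(cx,cy),r=cv2.minEnclosingCircle((W[top][:,:2]*1000).astype(np.float32));print("cap top circle",cx,cy,r,W[top].mean(0))
mot=roi&(W[...,2]>.1)&(u<320)
(mx,my),mr=cv2.minEnclosingCircle((W[mot][:,:2]*1000).astype(np.float32));print("motor",mx,my,mr,np.nanmax(W[mot][:,2]))
deck=roi&(abs(W[...,2]-.05)<.004)&(p.max(-1)-p.min(-1)<50)
rc=cv2.minAreaRect((W[deck][:,:2]*1000).astype(np.float32));print("deck rect",rc,np.median(W[deck][:,2]))
print(cv2.boxPoints(rc))
# axis motor->cap is -y of pump
a=np.array([mx-cx,my-cy]);yd=a/np.linalg.norm(a);print("sep",np.linalg.norm(a),"yaw deg",np.degrees(np.arctan2(-yd[0],yd[1])))
xd=np.array([yd[1],-yd[0]])
c=np.array([cx,cy])+95*yd
for o in("scene","side"):
    z=np.load(o+".npz");Wm=z["W"]*1000;q=z["p"]
    L=np.stack([(Wm[...,:2]-c)@xd,(Wm[...,:2]-c)@yd],-1)
    m=(abs(L[...,1])<30)&(L[...,0]>-75)&(L[...,0]<60)&(Wm[...,2]>30)&(Wm[...,2]<130)
    for x in range(-75,60,8):
        k=m&(abs(L[...,0]-x)<4)
        if k.sum()>2:print(o,x,k.sum(),np.round(np.percentile(Wm[k][:,2],[10,50,90]),1))
print("centre",c)
cv2.imwrite("pics/crop.png",cv2.resize(np.load("scene.npz")["p"][210:370,240:430,::-1],None,fx=4,fy=3.75,interpolation=2))
E
python3 m.py
```

```text
cap n 1174 737 z [0.05017759 0.08870115 0.09129193]
cap top circle 441.3811340332031 39.974029541015625 26.80634307861328 [0.4386198  0.03976599 0.08947741]
motor 492.3191223144531 231.45635986328125 35.07131576538086 0.12574195441739988
deck rect ((554.6666870117188, 113.83951568603516), (291.5816345214844, 299.76116943359375), 74.78837585449219) 0.04967682851152
[[371.7841    12.483139]
 [661.04266  -66.16968 ]
 [737.5493   215.19589 ]
 [448.2907   293.8487  ]]
sep 198.1417711533487 yaw deg -14.896780710442636
scene -59 158 [31.9 39.8 44.2]
scene -51 199 [42.4 44.6 62.6]
scene -43 212 [41.5 60.6 63. ]
scene -35 134 [59.  60.5 61.9]
scene -27 112 [58.2 59.5 61.1]
scene -19 119 [57.1 58.4 59.6]
scene -11 123 [55.8 57.3 58.6]
scene -3 116 [54.6 56.3 57.8]
scene 5 107 [53.8 55.4 56.6]
scene 13 111 [52.7 54.  55.4]
scene 21 119 [51.4 53.  54.3]
scene 29 99 [50.4 51.9 53.3]
scene 37 102 [49.7 50.6 51.7]
scene 45 107 [45.8 48.9 50.7]
scene 53 117 [48.1 49.7 51.2]
side -59 107 [32.3 41.2 46.3]
side -51 99 [45.  46.9 65.3]
side -43 95 [44.5 62.5 64.5]
side -35 67 [45.  62.9 63.6]
side -27 58 [45.2 61.5 62.7]
side -19 56 [44.9 60.6 61.6]
side -11 60 [45.1 59.5 60.2]
side -3 43 [48.3 58.1 59.1]
side 5 27 [56.6 57.4 58.3]
side 13 17 [55.7 56.3 56.8]
side 21 5 [54.2 55.  55.5]
centre [465.80359104 131.78112945]
```

View pics/crop.png

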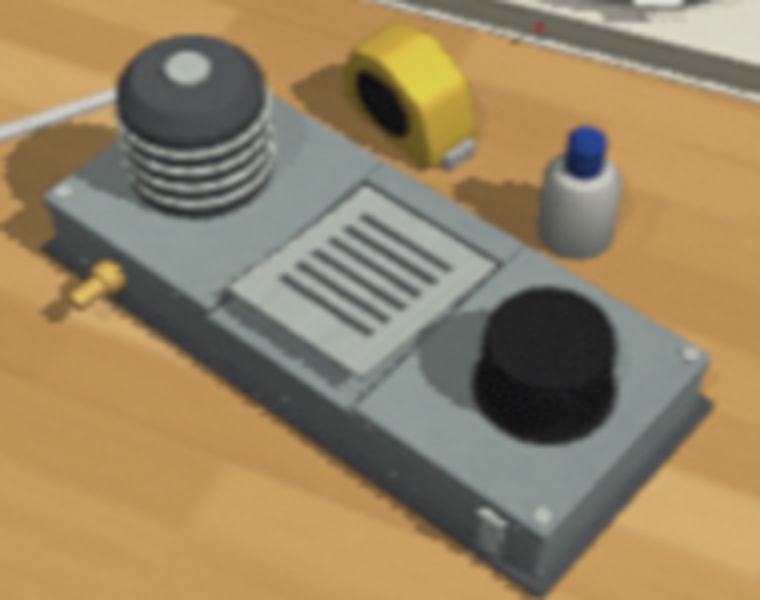

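The crop confirms it: the plate is raised at its front edge at crop pixels (360,375) to (230,285), and the cap top is at (550,335). The depth profile puts the front edge at about z 63 mm, so the tilt is about 0.14 rad. The measured motor–cap distance is 198 mm against a nominal 200, which agrees.

The press point is (426,142) mm and the cap is at (441,39.5). I'll swing over with the fingers shut.

{"name": "apply_moves", "arguments": {"plan": [[30, -23, 0, 0, 0], [31, -23, 0, 0, 0], [31, -23, 0, 0, 0], [31, -23, 0, 0, 0], [31, -23, 0, 0, 0], [31, -23, 0, 0, 0], [31, -23, 0, 0, 0], [31, -23, 0, 0, 0], [31, -23, 0, 0, 0], [31, -23, 0, 0, 0], [31, -23, 0, 0, 0], [28, -23, 0, 0, 0]]}}

```text
time: 1.3
eef_pos: [0.4611, -0.2496, 0.2309]
ee_rot: [0.989, 0.147, -0.0, -0.0]
ft_force: [0.2, -0.7, 0.2]
finger_gap: 0.0003
grip_force: 0.0
```

{"name": "apply_moves", "arguments": {"plan": [[0, 0, 0, -8.5, 0], [0, 0, 0, -8.5, 0], [0, 0, 0, -8.5, 0], [0, 0, 0, -8.5, 0], [0, 0, 0, -8.5, 0], [0, 0, 0, -8.5, 0], [0, 0, 0, -8.5, 0], [0, 0, 0, -8.5, 0], [0, 0, 0, -7, 0]]}}

```text
time: 2.2
eef_pos: [0.46, -0.2512, 0.2307]
ee_rot: [0.694, 0.72, -0.0, -0.001]
ft_force: [0.0, 0.3, 0.2]
finger_gap: -0.0001
grip_force: 0.0
```

{"name": "apply_moves", "arguments": {"plan": [[39, -2, 0, 0, 0], [39, -2, 0, 0, 0], [40, -2, 0, 0, 0], [39, -2, 0, 0, 0], [39, -2, 0, 0, 0], [40, -2, 0, 0, 0], [39, -2, 0, 0, 0], [39, -2, 0, 0, 0], [40, -2, 0, 0, 0], [40, -2, 0, 0, 0], [0, 0, 50, 0, 0], [0, 0, 40, 0, 0]]}}

```text
time: 3.4
eef_pos: [0.4283, 0.1436, 0.1409]
ee_rot: [0.694, 0.72, 0.001, 0.001]
ft_force: [0.4, -1.2, -0.9]
finger_gap: 0.0002
grip_force: 0.0
```

{"name": "apply_moves", "arguments": {"plan": [[0, 0, 30, 0, 0], [0, 0, 30, 0, 0], [0, 0, 10, 0, 0], [0, 0, 0, 0, 0]]}}

```text
time: 3.8
eef_pos: [0.4263, 0.1413, 0.0699]
ee_rot: [0.696, 0.718, -0.002, -0.001]
ft_force: [-0.0, 0.3, 1.1]
finger_gap: 0.0003
grip_force: 0.0
```

Now 70 mm up, above the plate front. I'll press slowly.

{"name": "apply_moves", "arguments": {"plan": [[0, 0, 3, 0, 0], [0, 0, 3, 0, 0], [0, 0, 3, 0, 0], [0, 0, 2, 0, 0], [0, 0, 2, 0, 0], [0, 0, 2, 0, 0], [0, 0, 1, 0, 0], [0, 0, 1, 0, 0], [0, 0, 0, 0, 0]]}}

```text
time: 4.7
eef_pos: [0.428, 0.1422, 0.0542]
ee_rot: [0.696, 0.718, 0.0, -0.0]
ft_force: [-0.0, 0.7, 2.4]
finger_gap: 0.0
grip_force: 1.2
```

{"name": "apply_moves", "arguments": {"plan": [[0, 0, 1, 0, 0], [0, 0, 1, 0, 0], [0, 0, 0, 0, 0]]}}

```text
time: 5.0
eef_pos: [0.4278, 0.1421, 0.0522]
ee_rot: [0.696, 0.718, 0.0, -0.0]
ft_force: [-0.2, 1.3, 2.6]
finger_gap: 0.0001
grip_force: 1.0
```

{"name": "apply_moves", "arguments": {"plan": [[0, 0, 1, 0, 0], [0, 0, 1, 0, 0], [0, 0, 0, 0, 0]]}}

```text
time: 5.3
eef_pos: [0.4279, 0.1418, 0.0501]
ee_rot: [0.696, 0.718, 0.0, 0.0]
ft_force: [-0.1, 1.3, 1.9]
finger_gap: 0.0001
grip_force: 1.0
```

{"name": "apply_moves", "arguments": {"plan": [[0, 0, 1, 0, 0], [0, 0, 1, 0, 0], [0, 0, 0, 0, 0]]}}

```text
time: 5.6
eef_pos: [0.428, 0.1418, 0.0498]
ee_rot: [0.696, 0.718, -0.001, 0.001]
ft_force: [-6.6, -0.7, 17.3]
finger_gap: 0.0002
grip_force: 8.8
```

Solid stop at 49.8 mm with 17 N, so the plate should be level. I'll lift, open, go over the cap and check.

{"name": "apply_moves", "arguments": {"plan": [[0, 0, -30, 0, 0], [0, 0, -50, 0, 0], [-30, 3, 0, 0, 100], [-30, 3, 0, 0, 100], [-30, 3, 0, 0, 100], [-13, 1, 0, 0, 100], [0, 0, 0, 0, 100]]}}

```text
time: 6.3
eef_pos: [0.4408, 0.0352, 0.1276]
ee_rot: [0.698, 0.716, -0.001, 0.0]
ft_force: [-0.0, -0.1, 0.4]
finger_gap: 0.0727
grip_force: 0.0
```

```bash
python3 - <<'E'
from h import *
s=manip.state();print(s["eef_pos"],s["finger_gap"],s["joint_pos"])
c0=np.array([465.7,131.2]);yd=np.array([.257,.966]);xd=np.array([.966,-.257])
for n in("scene","side"):
    c,p,d=grab(n);W=cloud(c,d)*1000;cv2.imwrite(f"pics/{n}1.png",p[...,::-1])
    L=np.stack([(W[...,:2]-c0)@xd,(W[...,:2]-c0)@yd],-1)
    m=(abs(L[...,1])<30)&(W[...,2]>30)&(W[...,2]<90)
    print(n,[(x,np.round(np.percentile(W[k][:,2],50),1)) for x in range(-61,60,10) for k in [m&(abs(L[...,0]-x)<4)] if k.sum()>3])
c,p,d=grab("wrist");cv2.imwrite("pics/wrist1.png",p[...,::-1])
E
```

```text
[0.44080549 0.03522157 0.12762822] 0.07269969046809778 [ 0.47361956  0.18460533 -0.68634925  2.14270955  0.15617268  0.86334075
 -0.28070552]
scene [(-61, np.float64(37.8)), (-51, np.float64(46.7)), (-41, np.float64(49.4)), (-31, np.float64(49.8)), (-21, np.float64(49.8)), (-11, np.float64(49.9)), (-1, np.float64(49.5)), (9, np.float64(49.7)), (19, np.float64(49.6)), (29, np.float64(49.7)), (39, np.float64(49.4)), (49, np.float64(48.9)), (59, np.float64(49.6))]
side [(-61, np.float64(40.1)), (-51, np.float64(51.1)), (-41, np.float64(51.9)), (-31, np.float64(52.0)), (-21, np.float64(52.3)), (-11, np.float64(52.4)), (-1, np.float64(52.1)), (9, np.float64(52.4)), (19, np.float64(52.2))]
```

View pics/wrist1.png

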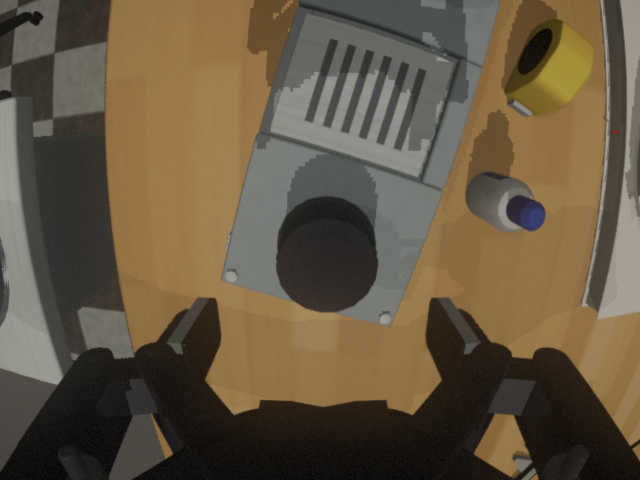

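The plate is flat in both views. The wrist view shows the cap top at about (327,263), the level plate at the top and the fingers at the bottom, one either side of the cap. I'll fix the cap position with a wrist ray onto the z=90 plane.

```bash
python3 - <<'E'
from h import *
c=manip.calibration("wrist");f=240/np.tan(np.radians(c["vfov"])/2)
T=np.linalg.inv(c["world_to_cam"])
p=cv2.imread("pics/wrist1.png").astype(int)
v,u=np.mgrid[:480,:640]
m=(((p.max(-1)<45)&(u>260)&(u<390)&(v>180)&(v<325))*255).astype(np.uint8)
n,l,st,ce=cv2.connectedComponentsWithStats(m);i=1+st[1:,4].argmax();print(st[i],ce[i])
ct=max(cv2.findContours((l==i).astype(np.uint8),0,1)[0],key=len)[:,0].astype(float)
def pts(ct,z):
    a=ct-[c["cx"],c["cy"]];r=np.hypot(*a.T);th=r/f
    D=np.c_[np.sin(th)[:,None]*a/r[:,None],np.cos(th)]@T[:3,:3].T
    return (T[:3,3]+D*((z-T[2,3])/D[:,2])[:,None])*1000
low=ct[ct[:,1]>262]  # near side of the top rim
P=pts(low,.09)
A=np.c_[2*P[:,:2],np.ones(len(P))];s=np.linalg.lstsq(A,(P[:,:2]**2).sum(1),rcond=None)[0]
print("cap",s[:2],"r",np.sqrt(s[2]+s[:2]@s[:2]),"cam",T[:3,3]);s=manip.state();print(s["eef_pos"],s["ee_rot"],s["finger_gap"])
E
```

```text
[ 278  197   99   93 5749] [331.99391198 237.2723952 ]
cap [452.53018873  52.18774342] r 19.052793077804957 cam [0.43951901 0.11068871 0.27000425]
[0.4408621  0.03963958 0.12804254] [ 6.95433442e-01  7.18590462e-01 -1.59042878e-04 -2.24165639e-04] 0.08526689293559937
```

The mask clipped the rim: radius 19 mm instead of 27. I'll use rim pixels read from the picture instead.

```bash
python3 - <<'E'
from h import *
c=manip.calibration("wrist");f=240/np.tan(np.radians(c["vfov"])/2);T=np.linalg.inv(c["world_to_cam"])
p=cv2.imread("pics/wrist1.png").astype(int)
v,u=np.mgrid[:480,:640]
def pts(ct,z):
    a=ct-[c["cx"],c["cy"]];r=np.hypot(*a.T);th=r/f
    D=np.c_[np.sin(th)[:,None]*a/r[:,None],np.cos(th)]@T[:3,:3].T
    return (T[:3,3]+D*((z-T[2,3])/D[:,2])[:,None])*1000
m=(((p.max(-1)<75)&(u>260)&(u<390)&(v>190)&(v<320))*255).astype(np.uint8)
m=cv2.morphologyEx(m,cv2.MORPH_OPEN,np.ones((7,7)))
ct=max(cv2.findContours(m,0,1)[0],key=len)[:,0].astype(float)
print(cv2.boundingRect(ct.astype(np.int32)))
P=pts(ct[ct[:,1]>265],.09)
s=np.linalg.lstsq(np.c_[2*P[:,:2],np.ones(len(P))],(P[:,:2]**2).sum(1),rcond=None)[0]
print("cap",s[:2],"r",np.sqrt(s[2]+s[:2]@s[:2]),"by eye",pts(np.array([[277,261.],[377,261],[327,311],[327,261]]),.09))
E
```

```text
(277, 196, 101, 116)
cap [443.50580442  42.27079213] r 26.077882872035417 by eye [[417.65547704  44.28538744  90.        ]
 [469.46517994  46.00117355  90.        ]
 [444.59972367  16.21026881  90.        ]
 [443.52394225  45.21923554  90.        ]]
```

{"name": "apply_moves", "arguments": {"plan": [[2, 1, 20, 0, 100], [0, 0, 25, 0, 100], [0, 0, 20, 0, 100], [0, 0, 9, 0, 100], [0, 0, 0, 0, 100]]}}

```text
time: 6.95
eef_pos: [0.4408, 0.0423, 0.0532]
ee_rot: [0.695, 0.719, -0.001, -0.001]
ft_force: [-0.5, -0.2, 0.7]
finger_gap: 0.0855
grip_force: 0.0
```

{"name": "apply_moves", "arguments": {"plan": [[0, 0, 0, 0, 50], [0, 0, 0, 0, 45], [0, 0, 0, 0, 40], [0, 0, 0, 0, 30], [0, 0, 0, 0, 30], [0, 0, 0, 0, 30]]}}

```text
time: 7.55
eef_pos: [0.4435, 0.0415, 0.0558]
ee_rot: [0.696, 0.718, 0.001, 0.001]
ft_force: [-1.3, 1.0, 6.6]
finger_gap: 0.0532
grip_force: 62.7
```

```bash
python3 - <<'E'
from h import *
s=manip.state();print({k:np.round(v,3) for k,v in s.items()})
E
```

```text
{'time': np.float64(7.55), 'joint_pos': array([ 0.399,  0.329, -0.639,  2.181,  0.3  ,  0.713, -0.411]), 'qd': array([-0.   ,  0.   ,  0.002,  0.001,  0.003,  0.001,  0.001]), 'joint_torque': array([ 2.4200e-01, -2.6838e+01, -3.2310e+00, -1.6104e+01,  2.0800e-01,
       -3.7100e-01, -9.0000e-03]), 'eef_pos': array([0.443, 0.042, 0.056]), 'ee_rot': array([0.696, 0.718, 0.001, 0.001]), 'ft_force': array([-1.318,  1.041,  6.606]), 'moment': array([ 0.109,  0.356, -0.003]), 'grip_force': np.float64(62.728), 'finger_gap': np.float64(0.053)}
```

{"name": "apply_moves", "arguments": {"plan": [[0, 0, 0, -4, 30], [0, 0, 0, -4, 30], [0, 0, 0, -4, 30], [0, 0, 0, 0, 30]]}}

```text
time: 7.95
eef_pos: [0.4429, 0.0439, 0.0558]
ee_rot: [0.62, 0.785, 0.002, -0.001]
ft_force: [-3.5, 5.5, 5.8]
finger_gap: 0.0527
grip_force: 61.5
```

```bash
python3 - <<'E'
from h import *
s=manip.state();print({k:np.round(v,3) for k,v in s.items()})
E
```

```text
{'time': np.float64(7.95), 'joint_pos': array([ 0.436,  0.339, -0.682,  2.18 ,  0.317,  0.718, -0.225]), 'qd': array([-0.005, -0.002,  0.005,  0.   ,  0.003, -0.002, -0.029]), 'joint_torque': array([  1.185, -27.158,  -2.38 , -16.115,   2.238,  -0.112,   1.467]), 'eef_pos': array([0.443, 0.044, 0.056]), 'ee_rot': array([ 0.62 ,  0.785,  0.002, -0.001]), 'ft_force': array([-3.471,  5.532,  5.808]), 'moment': array([ 1.158,  0.692, -1.291]), 'grip_force': np.float64(61.502), 'finger_gap': np.float64(0.053)}
```

A resisting moment of 1.3 N·m after 12° anticlockwise suggests the stop. Trying the other way.

{"name": "apply_moves", "arguments": {"plan": [[0, 0, 0, 4, 30], [0, 0, 0, 4, 30], [0, 0, 0, 4, 30], [0, 0, 0, 4, 30], [0, 0, 0, 4, 30], [0, 0, 0, 4, 30], [0, 0, 0, 0, 30]]}}

```text
time: 8.65
eef_pos: [0.4429, 0.0422, 0.0558]
ee_rot: [0.767, 0.641, 0.001, 0.0]
ft_force: [-2.3, 0.6, 7.1]
finger_gap: 0.0529
grip_force: 62.3
```

```bash
python3 - <<'E'
from h import *
s=manip.state();print({k:np.round(v,3) for k,v in s.items()})
E
```

```text
{'time': np.float64(8.65), 'joint_pos': array([ 0.361,  0.32 , -0.598,  2.183,  0.275,  0.709, -0.602]), 'qd': array([ 0.007,  0.001, -0.006, -0.001,  0.003, -0.002,  0.031]), 'joint_torque': array([  0.66 , -26.937,  -2.204, -16.392,   0.582,  -0.476,  -0.164]), 'eef_pos': array([0.443, 0.042, 0.056]), 'ee_rot': array([0.767, 0.641, 0.001, 0.   ]), 'ft_force': array([-2.278,  0.614,  7.136]), 'moment': array([ 0.401,  0.587, -0.041]), 'grip_force': np.float64(62.35), 'finger_gap': np.float64(0.053)}
```

Clockwise turns freely, so the thread is left-hand. Unscrewing.

{"name": "apply_moves", "arguments": {"plan": [[0, 0, 0, 8.5, 30], [0, 0, 0, 8.5, 30], [0, 0, 0, 8.5, 30], [0, 0, 0, 8.5, 30], [0, 0, 0, 8.5, 30], [0, 0, 0, 8.5, 30], [0, 0, 0, 8.5, 30], [0, 0, 0, 8.5, 30], [0, 0, 0, 8.5, 30], [0, 0, 0, 8.5, 30], [0, 0, 0, 8.5, 30], [0, 0, 0, 8.5, 30]]}}

```text
time: 9.85
eef_pos: [0.445, 0.0414, 0.0559]
ee_rot: [0.981, -0.195, 0.003, -0.001]
ft_force: [2.3, 0.1, 0.6]
finger_gap: 0.0533
grip_force: 62.5
```

```bash
python3 - <<'E'
from h import *
s=manip.state();print({k:np.round(v,3) for k,v in s.items()})
E
```

```text
{'time': np.float64(9.85), 'joint_pos': array([ 0.063,  0.275, -0.27 ,  2.195,  0.116,  0.678, -2.251]), 'qd': array([-0.238, -0.024,  0.261,  0.011, -0.116, -0.011, -1.369]), 'joint_torque': array([  0.755, -28.997,  -1.857, -15.583,  -0.137,   0.49 ,   0.876]), 'eef_pos': array([0.445, 0.041, 0.056]), 'ee_rot': array([ 0.981, -0.195,  0.003, -0.001]), 'ft_force': array([2.268, 0.061, 0.604]), 'moment': array([-0.118, -0.418,  0.07 ]), 'grip_force': np.float64(62.454), 'finger_gap': np.float64(0.053)}
```

{"name": "apply_moves", "arguments": {"plan": [[0, 0, 0, 8, 30], [0, 0, 0, 8, 30], [0, 0, 0, 0, 30], [0, 0, -3, 0, 30], [0, 0, -3, 0, 30], [0, 0, -3, 0, 30], [0, 0, 0, 0, 30]]}}

```text
time: 10.55
eef_pos: [0.4439, 0.0404, 0.0641]
ee_rot: [0.945, -0.326, 0.002, -0.001]
ft_force: [4.4, -2.8, 0.3]
finger_gap: 0.0531
grip_force: 63.7
```

```bash
python3 - <<'E'
from h import *
s=manip.state();print({k:np.round(v,3) for k,v in s.items()})
E
```

```text
{'time': np.float64(10.55), 'joint_pos': array([ 0.023,  0.255, -0.224,  2.194,  0.089,  0.697, -2.498]), 'qd': array([-0.002,  0.004, -0.002, -0.001,  0.001,  0.001, -0.01 ]), 'joint_torque': array([-1.5220e+00, -2.8857e+01, -2.5730e+00, -1.5215e+01, -8.2000e-01,
        9.8300e-01,  1.5000e-02]), 'eef_pos': array([0.444, 0.04 , 0.064]), 'ee_rot': array([ 0.945, -0.326,  0.002, -0.001]), 'ft_force': array([ 4.356, -2.839,  0.332]), 'moment': array([-0.739, -0.902, -0.037]), 'grip_force': np.float64(63.678), 'finger_gap': np.float64(0.053)}
```

Up 8 mm with no resistance, so it is off the thread. I'll lift straight up.

{"name": "apply_moves", "arguments": {"plan": [[0, 0, -8, 0, 30], [0, 0, -10, 0, 30], [0, 0, -10, 0, 30], [0, 0, -10, 0, 30], [0, 0, -15, 0, 30], [0, 0, -20, 0, 30], [0, 0, -15, 0, 30], [0, 0, 0, 0, 30]]}}

```text
time: 11.35
eef_pos: [0.4434, 0.0418, 0.1536]
ee_rot: [0.945, -0.326, 0.002, -0.001]
ft_force: [0.0, 0.8, -1.0]
finger_gap: 0.0529
grip_force: 64.8
```

```bash
python3 - <<'E'
from h import *
s=manip.state();print({k:np.round(v,3) for k,v in s.items()})
c,p,d=grab("scene");cv2.imwrite("pics/s2.png",p[150:390,200:520,::-1].repeat(2,0).repeat(2,1))
T=[465.7-6*.966,131.2+6*.257];e=s["eef_pos"];x,y,z,w=s["ee_rot"];t=2*np.arctan2(y,x)
D=np.array(T)-e[:2]*1000;print(T,D,"tool shift",D@[np.cos(t),np.sin(t)],D@[np.sin(t),-np.cos(t)])
E
```

```text
{'time': np.float64(11.35), 'joint_pos': array([ 0.041,  0.1  , -0.238,  2.137,  0.03 ,  0.904, -2.45 ]), 'qd': array([ 0.   ,  0.031,  0.005,  0.032,  0.009, -0.031, -0.009]), 'joint_torque': array([ 1.0500e-01, -2.6793e+01, -3.4200e-01, -2.1442e+01, -1.5000e-02,
        2.3400e-01,  2.7000e-02]), 'eef_pos': array([0.443, 0.042, 0.154]), 'ee_rot': array([ 0.945, -0.326,  0.002, -0.001]), 'ft_force': array([ 0.025,  0.79 , -1.024]), 'moment': array([-0.008, -0.025,  0.02 ]), 'grip_force': np.float64(64.786), 'finger_gap': np.float64(0.053)}
[459.904, 132.742] [16.54470588 90.9036665 ] tool shift -43.08805059996516 -81.73508286184449
```

View pics/s2.png

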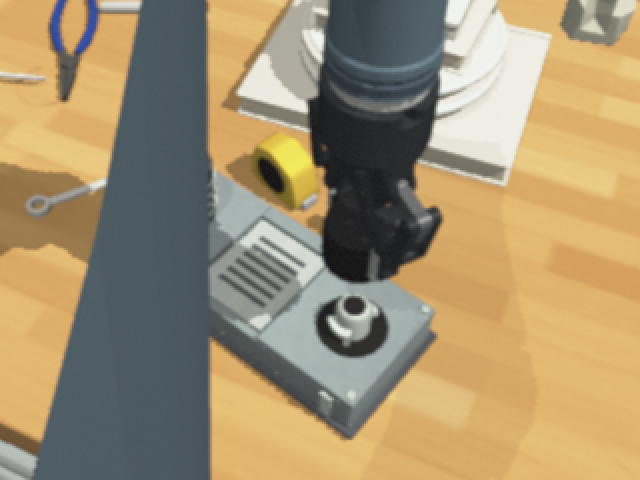

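The cap is held in the gripper at crop (360,250). The neck is bare at (350,320), and the plate and tape measure are undisturbed. I'll untwist a little to keep joint 7 off its limit, then move over the middle of the plate.

{"name": "apply_moves", "arguments": {"plan": [[0, 0, 0, -8.5, 30], [0, 0, 0, -8.5, 30], [0, 0, 0, -8.5, 30], [0, 0, 0, -8.5, 30], [2, -15, 0, 0, 30], [2, -20, 0, 0, 30], [2, -20, 0, 0, 30], [2, -20, 0, 0, 30], [2, -12, 0, 0, 30], [1, -6, 0, 0, 30], [0, 0, 0, 0, 30], [0, 0, 0, 0, 30]]}}

```text
time: 12.6
eef_pos: [0.4595, 0.1321, 0.1508]
ee_rot: [0.999, -0.037, -0.001, 0.0]
ft_force: [0.6, -0.8, -1.4]
finger_gap: 0.0529
grip_force: 64.8
```

```bash
python3 - <<'E'
from h import *
s=manip.state();print({k:np.round(v,3) for k,v in s.items()})
c,p,d=grab("side");cv2.imwrite("pics/s3.png",p[120:360,220:540,::-1].repeat(2,0).repeat(2,1))
E
```

```text
{'time': np.float64(12.6), 'joint_pos': array([-0.048,  0.177, -0.343,  2.06 ,  0.075,  0.917, -2.076]), 'qd': array([ 0.006, -0.006,  0.008,  0.002, -0.002,  0.   , -0.003]), 'joint_torque': array([-3.9700e-01, -2.9599e+01, -1.5130e+00, -2.2087e+01, -2.9000e-02,
       -1.8000e-02, -2.0000e-03]), 'eef_pos': array([0.46 , 0.132, 0.151]), 'ee_rot': array([ 0.999, -0.037, -0.001,  0.   ]), 'ft_force': array([ 0.624, -0.759, -1.419]), 'moment': array([-0.031, -0.041, -0.032]), 'grip_force': np.float64(64.767), 'finger_gap': np.float64(0.053)}
```

View pics/s3.png

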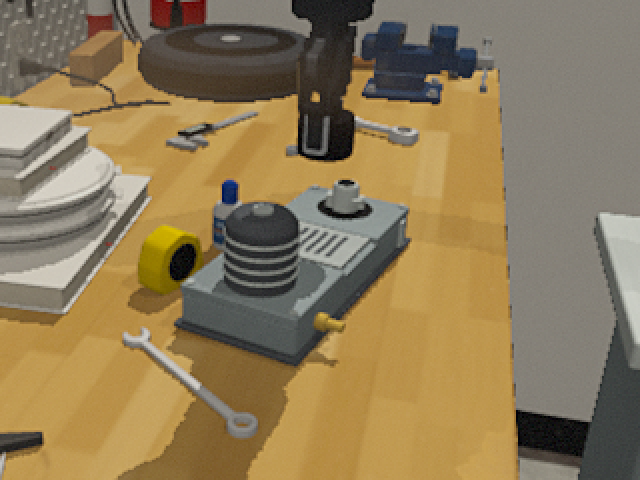

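The side view shows the cap held upright at crop (328,135), well above the level plate at (330,245). The spanner, tape measure and bottle are untouched. The TCP is within 2 mm of the middle of the plate, with the cap rim about 95 mm above it. I'll hand in.

```bash
python3 -c "
from plant import manip
print(manip.sign_off())"
```

```text
the job is handed in; nothing more can be done
None
```

Job handed in: the drip plate is pressed level, and the cap (left-hand thread) is unscrewed and held upright about 95 mm above the middle of the plate; the spanner, tape measure and bottle were not touched.

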